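# Tilt a pile of gessoed panels into its packing box

## Robot

A 6-joint arm with a two-finger parallel gripper is mounted at the origin on the work surface. World frame = base frame: x ahead of the robot, y to its left, z up, the work surface at z = 0. Lengths are in m, angles in degrees, forces in N, time in s.
With the tool pointing down it reaches from about 0.4 to 0.825 m from the base axis. Payload 7 kg.
Tool frame: the origin (TCP) lies at the very end of the fingers, on their centre line; the grasp point (between the pads) lies 19 mm behind it; z points along the fingers, y is the line along which they close (so a half turn about z gives the same grasp; the last joint's range is limited). The gripper opens to 88 mm and grips with 3 to 60 N. Pads are 19 mm wide; open, the fingers measure 130 mm over their backs; the gripper's body (78 mm by 193 mm) begins 47 mm behind the grasp point.
Start: joints at [83.944, 20.546, 0.682, 0, -70.136, -16.507], TCP at [0.259, 0.623, 0.227] pointing down, gripper open.
Joint ranges: [-176.03, 176.03], [-82.01, 121.73], [-58.28, 71.71], [-173.87, 95.51], [-174.79, -0.11], [-173.66, 173.66]. Speed limits (degrees/s): [136.94, 136.94, 172.46, 180, 180, 180].

## Interface

Orientations are given as [roll, pitch, yaw] about the fixed x, y, z axes, in that order (R = Rz(yaw) Ry(pitch) Rx(roll)).
In Python, from plant import r gives the robot as it stands. The module is installed in compiled form; this text tells all that it offers.
- The arm moves only by the tool jog_arm, never from a script. Its arguments are lists of equal length, an entry for each row: "travel": the shift along the tool's x, y, z each as a share of 50 cm, from -1 to 1, a list of three; "dr": the turn, a rotation vector about the tool's x, y, z each as a share of 360 degrees, from -1 to 1, a list of three; "claw": the opening, from 0 (shut) to 1 (fully open). A call has exactly 10 rows; each row is the pose to reach, as a shift and turn from the pose commanded when the call began, along the tool's axes at that moment, turning the shorter way round; what a row does not reach only later rows make up. A row lasts 1/8 s, in which the tool goes at most 62.5 mm and 10.7 degrees, less where a joint would pass 70% of its speed; a pose out of reach is approached as far as the arm can. A call with a number of a shift or a turn outside -1 to 1 is refused whole. A call with a gripper value outside its range is refused whole. The fingers move at their own pace and stop on an object; "newtons" is the grip in N (left out, the last holds). Time passes only in rows, so rows that repeat a pose let the fingers close, or fill a call up. It gives the time, the measured TCP pose, the force, the opening and the grip force at its end, in the units of the state.
- r.get_state(): the state, without advancing time (a new reading comes with each control period).
- r.capture(name): name is "scene" or "top" or "wrist"; returns a dict with "pixels" (420x560x3 uint8, red, green, blue), "range_z" (420x560 float32, m along the optical axis (not along the pixel's ray), 0 where there is no reading), "fx", "fy", "cx", "cy" (pixels), "position" and "attitude" of the camera in the world; the wrist camera has in their place "hand_eye" (4x4, takes a point from camera to tool coordinates, whose origin is the TCP and whose axes are the flange's). Camera axes: x right, y up, looking along -z (the intrinsics and any distortion apply to the point x, -y, -z); pixel columns grow to the right and rows downward; lengths in m; the calibration is good to about 2 mm. A picture is of the moment at which its call begins: read the wrist's pose just before it.
- r.close_job(): hands the job in; it is judged then, once.
Trained networks look in the newest picture that a camera, given by its name, has taken for a name from the list of things; names that differ only in an ending like _2 or _b are one class to them, and where a whole thing is asked for, a point or a joint stands for the part that bears it (a point fixed in the world has none). Each returns a list of dicts, best first, with "conf" (0 to 1); they miss things now and then, are a little off and sometimes report something else, mostly with a low value. They report only what shows in the picture. A call takes as long as a camera call. They do not tell look-alikes from the thing itself.
- r.boxes_of(name, camera): "extent" ([left, top, right, bottom] in pixels, round what is visible of it).
- r.regions_of(name, camera): "pixels" (420x560 bool, what is visible of it) and "extent" ([left, top, right, bottom] in pixels, round what is visible of it).
- r.tip_of(name, camera): "at" ([column, row] in pixels: a listed point, or the origin of a listed thing).
The state is a dict: "time_s": time; "joints": joint angles; "qd": joint speeds; "joint_torque": joint torques, N m; "tcp_pos": TCP position; "eef_rot": TCP orientation; "contact_force": force on the tool from outside, world axes, zero at the start; "moment": the same for the moment, N m; "gripper_width": finger opening in m; "gripper_force": force on a finger pad.
Only numpy, scipy, OpenCV 4.12 (cv2) and the standard library are available. Lean on these libraries where they do the work, as an engineer would, in place of code of your own. Each camera call takes 0.05 s, during which the arm holds its last target. There are 200 camera calls.

## Task

Pack the pile of three white painting panels into the wooden box with the thumb cut-outs: carry them together as one pile, lower it into the box clearly tilted (some 15 degrees), one short end first along an end wall, then lay it down flat on the box floor and let go. Leave the blue pile where it is.

Things in the scene. Friction and masses are not known exactly. Their poses are not given: they have to be found in the camera images.
- white_low_mid (a point): Centre of the lowest of 3 loose equal panels piled flush: pale wood, white top face, each 90 (x, length) x 56 (y) x 10 mm (z up), about 40 g; pile 30 mm high. It starts on a fixed cork block 76 x 40 mm, 20 mm high, long side along the pile's: the pile overhangs it by 8 mm along its long sides, with free space for fingertips below.
- white_top_mid (a point): Centre (half-way up) of the topmost of the three white panels, same size and axes; it starts 20 mm above the lowest panel's centre. The middle panel lies between the two, so the pile's centre is midway between these two points.
- box: Fixed open wooden box. Origin: centre of its underside, on the table; x lengthwise, z up. Inside 106 (x) x 72 (y) mm, floor 20 mm and rim 48 mm above origin, walls 6 mm. Both long walls have a middle cut-out 46 mm wide from rim to table, where the floor is only 40 mm wide: fingers holding the pile across its width pass down there and can open outwards. The end walls (+x, -x) are whole; use either.
- blue_top_mid (a point): Centre of the topmost panel of the other pile, which stays: three panels of the same size on the same kind of cork block, but with blue top faces.
Mind the look-alikes: they are no part of the job. Leave any turquoise or yellow look-alike of the part that bears white_top_mid alone. What is shaped like the part that bears white_low_mid but red is not meant.

How it is judged (in metres and radians):
On the way:
1. the pile is in the mouth of the box, tilted by more than 6 degrees, its low end down inside the walls (angle between white_low_mid's own z axis and vertical between 0.105 and 0.8 rad and angle between white_top_mid's own z axis and vertical above 0.105 rad and z of white_low_mid in the frame of box below 0.056 m and x of white_low_mid in the frame of box between -0.03 and 0.03 m and y of white_low_mid in the frame of box between -0.03 and 0.03 m and x of white_top_mid in the frame of box between -0.03 and 0.03 m and y of white_top_mid in the frame of box between -0.03 and 0.03 m), for 0.2 s.
At the end, for the whole second after the job is handed in: The three white panels lie as one pile flat (within 6 degrees) on the box floor: the lowest and the topmost panel's centres within 15 mm of the box's centre along each of its sides and within 6 mm of their resting heights (25 and 45 mm above the box's underside) (angle between each of white_low_mid, white_top_mid's own z axis and vertical below 0.1 rad and z of white_low_mid in the frame of box between 0.019 and 0.031 m and z of white_top_mid in the frame of box between 0.039 and 0.051 m and x of white_low_mid in the frame of box between -0.015 and 0.015 m and y of white_low_mid in the frame of box between -0.015 and 0.015 m and x of white_top_mid in the frame of box between -0.015 and 0.015 m and y of white_top_mid in the frame of box between -0.015 and 0.015 m); the robot touches nothing.
It fails at once if the blue pile is disturbed (its top panel moved by more than 30 mm) (distance of blue_top_mid from where it was at the start of the episode above 0.03 m).
It also fails if it takes over 45 s, if anything falls off the work surface, if the arm or the gripper's body presses on something with over 40 N, if the wrist force passes 120 N, or if a joint passes its speed limit or range.

## Working session

There is one attempt and no reset: what is moved stays moved. The work goes in short steps, Python scripts to look and compute and a tool call to move; the robot and the scene stay as the last step left them, time stands still between calls to the robot, and variables do not carry over. Pictures are saved under pics/ and viewed, at most 10 in all, crops included, and the job is handed in when it is done.

Besides the shell and the picture viewer there is one more tool, called after "Emit:" as a command line: name --argument value ..., lists and objects as JSON in quotes. jog_arm: Moves the arm, as the interface text tells. Its arguments: {"type":"object","properties":{"travel":{"type":"array"},"dr":{"type":"array"},"claw":{"type":"array"},"newtons":{"type":"number"}},"required":["travel","dr","claw"]}

```bash
mkdir -p pics; cat > h.py <<'E'
import numpy as np, cv2
from scipy.spatial.transform import Rotation as R
from plant import r
def cloud(c):
    h,w=c["range_z"].shape; u,v=np.meshgrid(np.arange(w),np.arange(h)); d=c["range_z"]
    P=np.stack([(u-c["cx"])/c["fx"]*d,-(v-c["cy"])/c["fy"]*d,-d],-1)
    if "hand_eye" in c:
        T=np.array(c["hand_eye"]); P=P@T[:3,:3].T+T[:3,3]
        s=c["st"]; return P@R.from_euler('xyz',s["eef_rot"],degrees=True).as_matrix().T+s["tcp_pos"]
    A=np.array(c["attitude"]); 
    A=A if A.shape==(3,3) else (R.from_euler('xyz',A,degrees=True).as_matrix() if A.size==3 else R.from_quat(A).as_matrix())
    return P@A.T+c["position"]
def cap(n):
    s=r.get_state(); c=r.capture(n); c["st"]=s; return c
E
python3 - <<'E'
from h import *
for n in("top","scene"):
    c=cap(n); cv2.imwrite(f"pics/{n}0.png",c["pixels"][...,::-1]); P=cloud(c)
    print(n,c["position"],c["attitude"],c["fx"],{k:v for k,v in c.items() if k not in("pixels","range_z","st")}.keys())
    for o in("white_low_mid","white_top_mid","box","blue_top_mid"):
        for b in r.regions_of(o,n):
            m=b["pixels"]&(c["range_z"]>0)
            print(o,round(b["conf"],2),np.round(b["extent"]),np.round(np.median(P[m],0),3),np.median(c["pixels"][m],0))
print(r.get_state())
E
```

```text
top [0.44619567 0.05216027 0.7252498 ] [  5.09234219   0.43041129 -90.04864417] 381.0371041961055 dict_keys(['fx', 'fy', 'cx', 'cy', 'position', 'attitude'])
white_low_mid 0.71 [158. 280. 210. 339.] [0.325 0.232 0.01 ] [237.  57.  54.]
white_top_mid 0.69 [178. 201. 213. 255.] [0.476 0.206 0.05 ] [246. 245. 243.]
white_top_mid 0.6 [112. 231. 147. 282.] [0.424 0.336 0.01 ] [ 57. 207. 200.]
box 0.94 [403. 196. 466. 272.] [ 0.47  -0.23   0.021] [169. 128.  91.]
box 0.36 [277. 112. 320. 167.] [0.633 0.021 0.05 ] [ 66. 116. 184.]
blue_top_mid 0.95 [278. 112. 324. 169.] [0.632 0.021 0.05 ] [ 66. 116. 184.]
scene [ 0.97025279 -0.65664705  0.59637092] [57.22990539 -0.59593761 35.25242299] 497.96522758633074 dict_keys(['fx', 'fy', 'cx', 'cy', 'position', 'attitude'])
white_low_mid 0.76 [247. 163. 283. 179.] [0.328 0.226 0.012] [232.  32.  25.]
white_low_mid 0.7 [291. 186. 327. 198.] [0.486 0.179 0.027] [226. 186. 140.]
white_top_mid 0.94 [300. 159. 339. 174.] [0.424 0.33  0.012] [ 22. 189. 176.]
white_top_mid 0.86 [333. 213. 370. 240.] [0.609 0.143 0.012] [251. 230.   0.]
white_top_mid 0.58 [293. 170. 335. 192.] [0.48  0.196 0.052] [248. 244. 235.]
box 0.81 [133. 253. 211. 332.] [ 0.461 -0.235  0.024] [151. 106.  64.]
{'time_s': 0.5, 'joints': array([ 8.39450052e+01,  2.05486063e+01,  6.78946341e-01, -1.35777674e-03,
       -7.01371564e+01, -1.65073060e+01]), 'qd': array([ 0.01299327, -0.07386997, -0.06287285,  0.07685441,  0.01843551,
        0.00594193]), 'joint_torque': array([ 8.10986894e-04, -5.81799531e+01,  2.93065381e+01,  6.99719936e+00,
        1.18534273e-02, -2.35861455e-05]), 'tcp_pos': array([0.25898146, 0.62327633, 0.22650868]), 'eef_rot': array([ 1.79993102e+02, -7.12489299e-04, -2.25627621e+01]), 'contact_force': array([ 0.1606628 ,  0.57401591, -0.36608045]), 'moment': array([ 0.02422575, -0.02720024, -0.02361778]), 'gripper_force': 0.0, 'gripper_width': 0.08746244874116296}
```

View pics/top0.png

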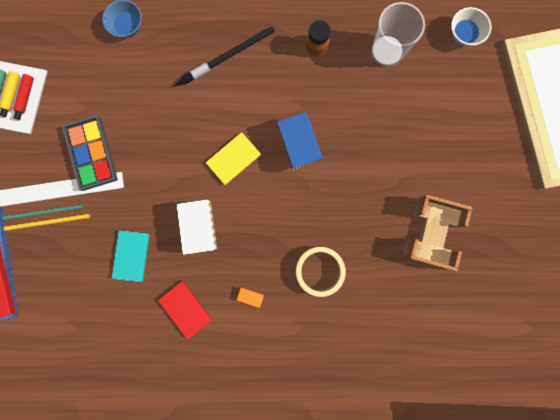

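View pics/scene0.png

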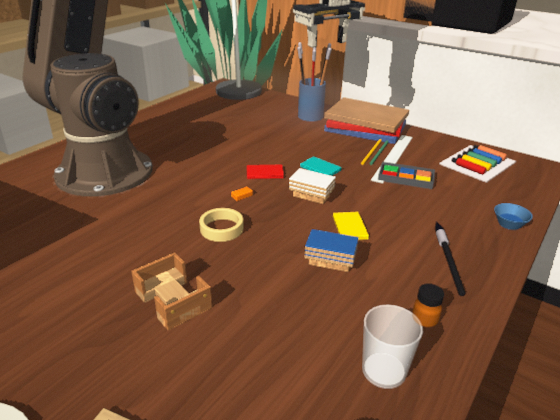

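The top view shows the white pile at (196,227), the open box at (441,233) and the blue pile at (300,140). Loose turquoise, red and yellow panels lie near the pile. Next I'll fit exact poses.

```bash
python3 - <<'E'
from h import *
def rect(Q): 
    (c,s,a)=cv2.minAreaRect((Q[:,:2]*1000).astype(np.float32)); return np.round(c,1),np.round(s,1),round(a,2)
for n in("top","scene"):
    c=cap(n); P=cloud(c).reshape(-1,3); ok=c["range_z"].ravel()>0
    def sel(x,y,rad,z0,z1): return P[ok&(np.hypot(P[:,0]-x,P[:,1]-y)<rad)&(P[:,2]>z0)&(P[:,2]<z1)]
    for nm,x,y,z0,z1 in(("white",.476,.206,.046,.056),("blue",.632,.02,.046,.056),("rim",.465,-.233,.042,.056),("floor",.465,-.233,.015,.028)):
        Q=sel(x,y,.09,z0,z1); print(n,nm,len(Q),rect(Q),np.round(Q.mean(0),4),np.median(Q[:,2]).round(4))
    # others near
    for nm,x,y in(("turq",.424,.333),("yellow",.609,.143),("red",.328,.226)):
        Q=sel(x,y,.06,.006,.02);print(nm,rect(Q))
E
```

```text
top white 1595 (array([476.2, 206.9]), array([90.2, 56.4]), 8.45) [0.4759 0.2065 0.0499] 0.0499
top blue 1508 (array([633.4,  20.7]), array([90.2, 56.1]), 18.9) [0.6329 0.0207 0.0495] 0.0495
top rim 651 (array([ 465.5, -229.4]), array([ 85.4, 118.1]), 74.41) [ 0.4653 -0.2294  0.0472] 0.0475
top floor 1852 (array([ 465.2, -228.7]), array([ 84.3, 117.3]), 74.19) [ 0.4663 -0.2317  0.0201] 0.0199
turq (array([423.4, 337.4]), array([57.5, 90.1]), 83.84)
yellow (array([608.8, 146.3]), array([56.7, 89.9]), 41.06)
red (array([324.2, 232.8]), array([89.8, 56.9]), 38.32)
scene white 569 (array([476.5, 204.9]), array([91. , 62.1]), 8.52) [0.4787 0.2012 0.0515] 0.0518
scene blue 980 (array([633.1,  17.9]), array([89.9, 60.2]), 19.02) [0.6345 0.0153 0.0514] 0.0516
scene rim 818 (array([ 464.7, -231.6]), array([ 84.7, 121.7]), 74.17) [ 0.4696 -0.2341  0.0477] 0.0486
scene floor 1488 (array([ 465.8, -232. ]), array([ 85.2, 119.4]), 73.34) [ 0.4601 -0.2318  0.0218] 0.0218
turq (array([425. , 342.9]), array([78.3, 93. ]), 81.24)
yellow (array([607.8, 144.3]), array([56.7, 95.8]), 41.26)
red (array([324.1, 230.5]), array([89.9, 62.4]), 38.17)
```

```bash
cat >> h.py <<'E'
def tgt(p,yaw,tilt=0,s=None):
    "grasp-point target p (world), tool down with yaw, tilted about tool y"
    s=s or r.get_state(); R0=R.from_euler('xyz',s["eef_rot"],degrees=True)
    R1=R.from_euler('xyz',[180,0,yaw],degrees=True)*R.from_euler('y',tilt,degrees=True)
    t=np.array(p)+R1.apply([0,0,.019])
    d=R0.inv()
    print("travel",np.round(d.apply(t-s["tcp_pos"])/.5,4).tolist(),"dr",np.round(np.degrees((d*R1).as_rotvec())/360,4).tolist())
E
python3 -c "
from h import *
tgt([.476,.2065,.149],8.45)"
```

```text
travel [0.7206, 0.6032, 0.1931] dr [-0.0, 0.0, -0.0862]
```

Emit:
jog_arm --travel '[[0.7206,0.6032,0.1],[0.7206,0.6032,0.1],[0.7206,0.6032,0.1],[0.7206,0.6032,0.1],[0.7206,0.6032,0.193],[0.7206,0.6032,0.193],[0.7206,0.6032,0.193],[0.7206,0.6032,0.193],[0.7206,0.6032,0.193],[0.7206,0.6032,0.193]]' --dr '[[0,0,-0.0862],[0,0,-0.0862],[0,0,-0.0862],[0,0,-0.0862],[0,0,-0.0862],[0,0,-0.0862],[0,0,-0.0862],[0,0,-0.0862],[0,0,-0.0862],[0,0,-0.0862]]' --claw '[1,1,1,1,1,1,1,1,1,1]'

```text
time_s: 1.85
tcp_pos: [0.4763, 0.2066, 0.1304]
eef_rot: [-180.0, -0.0, 8.4]
contact_force: [0.5, -0.5, 0.8]
gripper_width: 0.0878
gripper_force: 0.0
```

```bash
python3 - <<'E'
from h import *
c=cap("wrist"); cv2.imwrite("pics/w1.png",c["pixels"][...,::-1]); P=cloud(c).reshape(-1,3)
m=(c["range_z"].ravel()>0)&(np.hypot(P[:,0]-.476,P[:,1]-.207)<.09)&(P[:,2]>.044)&(P[:,2]<.056)
Q=P[m]; print(m.sum(),cv2.minAreaRect((Q[:,:2]*1000).astype(np.float32)),np.median(Q,0))
tgt([.476,.2065,.036],8.45)
E
```

```text
6364 ((476.96612548828125, 206.615234375), (89.80561828613281, 56.0775032043457), 8.390557289123535) [0.48088878 0.20701242 0.04980426]
travel [-0.0008, 0.0015, 0.227] dr [-0.0001, -0.0001, 0.0001]
```

View pics/w1.png

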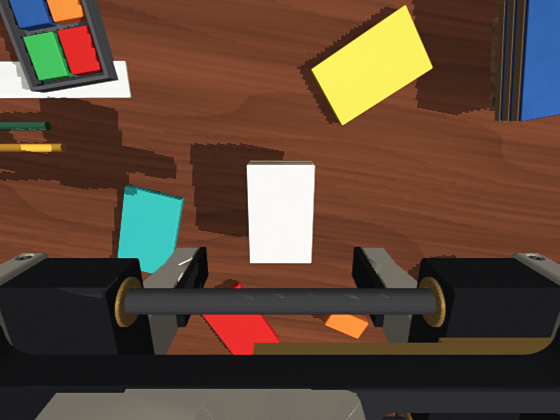

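The wrist view shows the white pile at (281,213), square to the fingers and centred between them. I'll descend, then grip.

Emit:
jog_arm --travel '[[0.001,0,0.1],[0.001,0,0.18],[0.001,0,0.228],[0.001,0,0.228],[0.001,0,0.228],[0.001,0,0.228],[0.001,0,0.228],[0.001,0,0.228],[0.001,0,0.228],[0.001,0,0.228]]' --dr '[[0,0,0],[0,0,0],[0,0,0],[0,0,0],[0,0,0],[0,0,0],[0,0,0],[0,0,0],[0,0,0],[0,0,0]]' --claw '[1,1,1,1,0.3,0.3,0.3,0.3,0.3,0.3]' --newtons 40

```text
time_s: 3.15
tcp_pos: [0.4767, 0.2068, 0.0167]
eef_rot: [-180.0, -0.0, 8.5]
contact_force: [-1.9, -0.1, 6.3]
gripper_width: 0.0555
gripper_force: 40.0
```

Emit:
jog_arm --travel '[[0,0,0],[0,0,0],[0,0,0],[0,0,-0.01],[0,0,-0.03],[0,0,-0.06],[0,0,-0.1],[0,0,-0.15],[0,0,-0.2],[0,0,-0.2]]' --dr '[[0,0,0],[0,0,0],[0,0,0],[0,0,0],[0,0,0],[0,0,0],[0,0,0],[0,0,0],[0,0,0],[0,0,0]]' --claw '[0.3,0.3,0.3,0.3,0.3,0.3,0.3,0.3,0.3,0.3]'

```text
time_s: 4.4
tcp_pos: [0.4777, 0.2076, 0.119]
eef_rot: [-179.8, -0.2, 8.5]
contact_force: [0.2, -0.6, -1.2]
gripper_width: 0.056
gripper_force: 40.0
```

```bash
python3 -c "
from h import *
tgt([.465,-.230,.148],-15.6)"
```

```text
travel [-0.1542, 0.8619, -0.0231] dr [-0.0006, -0.0006, 0.0669]
```

Emit:
jog_arm --travel '[[-0.014,0.08,-0.023],[-0.03,0.17,-0.023],[-0.05,0.28,-0.023],[-0.07,0.39,-0.023],[-0.089,0.5,-0.023],[-0.109,0.61,-0.023],[-0.127,0.71,-0.023],[-0.143,0.8,-0.023],[-0.152,0.85,-0.023],[-0.1542,0.862,-0.023]]' --dr '[[0,0,0.006],[0,0,0.013],[0,0,0.022],[0,0,0.03],[0,0,0.038],[0,0,0.047],[0,0,0.055],[0,0,0.062],[0,0,0.066],[0,0,0.0669]]' --claw '[0.3,0.3,0.3,0.3,0.3,0.3,0.3,0.3,0.3,0.3]'

```text
time_s: 5.65
tcp_pos: [0.4629, -0.2323, 0.127]
eef_rot: [180.0, 0.1, -15.8]
contact_force: [0.8, -0.0, -1.8]
gripper_width: 0.0558
gripper_force: 40.0
```

```bash
python3 - <<'E'
from h import *
c=cap("wrist"); cv2.imwrite("pics/w2.png",c["pixels"][...,::-1]); P=cloud(c).reshape(-1,3); ok=c["range_z"].ravel()>0
for z0,z1 in((.042,.054),(.012,.026),(.1,.19)):
    Q=P[ok&(np.hypot(P[:,0]-.465,P[:,1]+.23)<.09)&(P[:,2]>z0)&(P[:,2]<z1)]
    print(len(Q),cv2.minAreaRect((Q[:,:2]*1000).astype(np.float32)),np.median(Q,0))
s=cap("scene"); cv2.imwrite("pics/s2.png",cv2.resize(s["pixels"][120:400,60:340,::-1],None,fx=2,fy=2))
print(s["st"]["tcp_pos"],s["st"]["eef_rot"])
E
```

```text
1458 ((505.57855224609375, -241.2184295654297), (84.22386169433594, 35.8106575012207), 74.25730895996094) [ 0.51541169 -0.24587388  0.04767802]
2872 ((501.1619567871094, -240.00296020507812), (81.53095245361328, 44.82444381713867), 74.22106170654297) [ 0.49973827 -0.23914981  0.01987258]
17534 ((469.680908203125, -233.8150177001953), (90.44795227050781, 76.8574447631836), 74.02064514160156) [ 0.4816146  -0.23685117  0.15999   ]
[ 0.46306618 -0.2320403   0.12706477] [ 1.79993368e+02  6.21564018e-02 -1.57302924e+01]
```

View pics/w2.png

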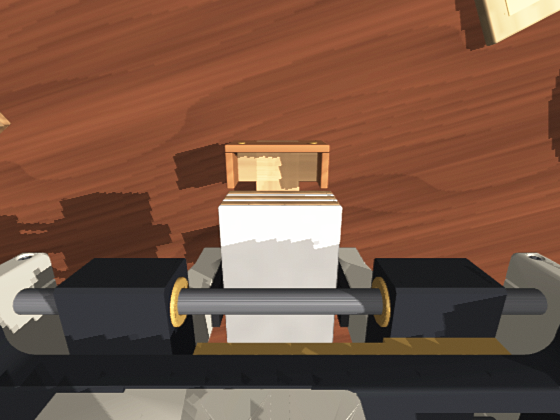

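View pics/s2.png

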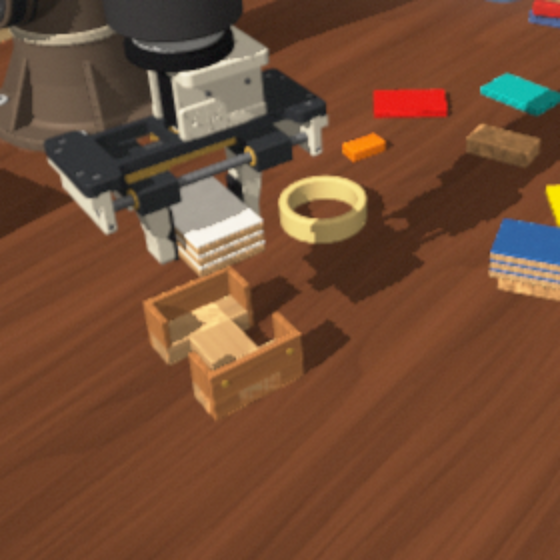

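The pile is still in one piece, held above the box. The visible far rim puts the box centre at (0.466, -0.230), which agrees with the top view. Next I'll work out the tilted entry.

```bash
python3 - <<'E'
from h import *
C=np.array([.4655,-.2298]); e=np.array([np.cos(np.radians(-15.7)),np.sin(np.radians(-15.7))])
for dx,z,t in((.002,.115,-15),(.002,.0495,-15)): tgt([*(C+dx*e),z],-15.7,t)
E
```

```text
travel [-0.0022, -0.0041, 0.061] dr [0.0, -0.0415, 0.0001]
travel [-0.0021, -0.0041, 0.192] dr [0.0, -0.0415, 0.0001]
```

Emit:
jog_arm --travel '[[-0.002,-0.004,0.03],[-0.002,-0.004,0.061],[-0.002,-0.004,0.061],[-0.002,-0.004,0.09],[-0.002,-0.004,0.12],[-0.002,-0.004,0.15],[-0.002,-0.004,0.175],[-0.002,-0.004,0.192],[-0.002,-0.004,0.192],[-0.002,-0.004,0.192]]' --dr '[[0,-0.02,0],[0,-0.0415,0],[0,-0.0415,0],[0,-0.0415,0],[0,-0.0415,0],[0,-0.0415,0],[0,-0.0415,0],[0,-0.0415,0],[0,-0.0415,0],[0,-0.0415,0]]' --claw '[0.3,0.3,0.3,0.3,0.3,0.3,0.3,0.3,0.3,0.3]'

```text
time_s: 7.0
tcp_pos: [0.4636, -0.229, 0.0318]
eef_rot: [180.0, 14.9, -15.6]
contact_force: [0.0, -0.0, -0.7]
gripper_width: 0.0559
gripper_force: 40.0
```

```bash
python3 - <<'E'
from h import *
s=cap("scene"); cv2.imwrite("pics/s3.png",cv2.resize(s["pixels"][180:380,80:280,::-1],None,fx=3,fy=3))
st=r.get_state(); print(st["tcp_pos"],st["eef_rot"],st["contact_force"])
C=np.array([.4655,-.2298]); e=np.array([np.cos(np.radians(-15.7)),np.sin(np.radians(-15.7))])
for dx,z,t in((.002,.0465,-11),(.001,.0425,-7),(.0005,.039,-3),(0,.0358,0)): tgt([*(C+dx*e),z],-15.7,t)
E
```

```text
[ 0.46366942 -0.22897313  0.03194969] [179.99881932  14.89216769 -15.61349095] [ 0.52623198  0.47713437 -0.76333328]
travel [0.0028, 0.0006, 0.0077] dr [0.0001, 0.0108, 0.0002]
travel [0.0056, 0.0006, 0.0157] dr [0.0, 0.0219, 0.0002]
travel [0.009, 0.0006, 0.0223] dr [0.0, 0.033, 0.0002]
travel [0.0116, 0.0006, 0.0283] dr [0.0, 0.0414, 0.0002]
```

View pics/s3.png

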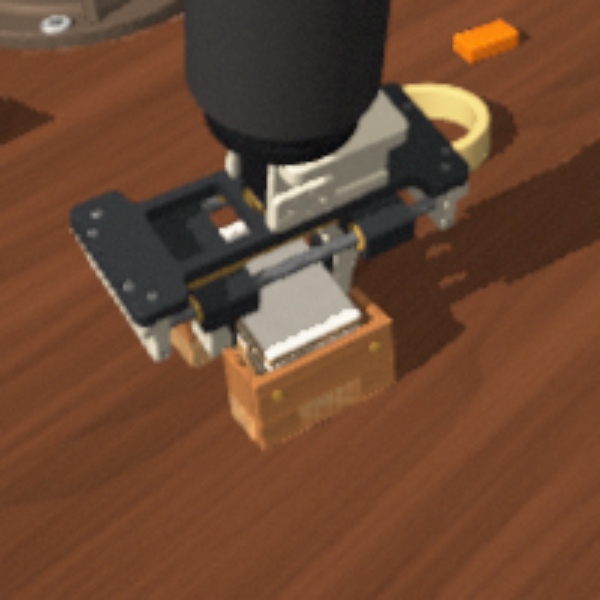

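The pile at (305,310) is tilted, with its low end inside the near end wall and no contact force. Now I'll lay it flat.

Emit:
jog_arm --travel '[[0,0,0],[0.0028,0,0.0077],[0.0042,0,0.0117],[0.0056,0,0.0157],[0.0073,0,0.019],[0.009,0,0.0223],[0.0103,0,0.025],[0.0116,0,0.0283],[0.0116,0,0.0283],[0.0116,0,0.0283]]' --dr '[[0,0,0],[0,0.0108,0],[0,0.0163,0],[0,0.0219,0],[0,0.0275,0],[0,0.033,0],[0,0.0372,0],[0,0.0414,0],[0,0.0414,0],[0,0.0414,0]]' --claw '[0.3,0.3,0.3,0.3,0.3,0.3,0.3,0.3,0.3,0.3]'

```text
time_s: 8.3
tcp_pos: [0.4653, -0.2294, 0.0167]
eef_rot: [180.0, 0.1, -15.6]
contact_force: [-1.8, 2.1, 3.8]
gripper_width: 0.0557
gripper_force: 40.0
```

Emit:
jog_arm --travel '[[0,0,0],[0,0,0],[0,0,0],[0,0,0],[0,0,0],[0,0,0],[0,0,-0.03],[0,0,-0.1],[0,0,-0.2],[0,0,-0.3]]' --dr '[[0,0,0],[0,0,0],[0,0,0],[0,0,0],[0,0,0],[0,0,0],[0,0,0],[0,0,0],[0,0,0],[0,0,0]]' --claw '[1,1,1,1,1,1,1,1,1,1]'

```text
time_s: 9.55
tcp_pos: [0.465, -0.2294, 0.169]
eef_rot: [180.0, 0.0, -15.6]
contact_force: [1.0, -0.7, 0.6]
gripper_width: 0.0875
gripper_force: 0.0
```

```bash
python3 - <<'E'
from h import *
for n in("scene","wrist"):
    s=cap(n); P=cloud(s).reshape(-1,3); px=s["pixels"].reshape(-1,3)
    m=(s["range_z"].ravel()>0)&(np.hypot(P[:,0]-.4655,P[:,1]+.2298)<.08)&(P[:,2]>.04)&(P[:,2]<.07)&(px.min(1)>px.max(1)*.87)
    Q=P[m]; print(n,m.sum(),cv2.minAreaRect((Q[:,:2]*1000).astype(np.float32)),np.percentile(Q[:,2],[3,50,97]))
    if n=="scene": cv2.imwrite("pics/s4.png",cv2.resize(s["pixels"][180:380,80:280,::-1],None,fx=3,fy=3))
print(r.get_state()["tcp_pos"],r.get_state()["gripper_width"])
E
```

```text
scene 1171 ((464.0675048828125, -230.27804565429688), (55.63621520996094, 92.2360610961914), 74.2778549194336) [0.04984393 0.05180828 0.05355697]
wrist 4645 ((465.49969482421875, -229.08676147460938), (55.89769744873047, 89.9050521850586), 74.32421875) [0.048423   0.04981909 0.0511386 ]
[ 0.46858291 -0.23030009  0.17339711] 0.08779264071540209
```

View pics/s4.png

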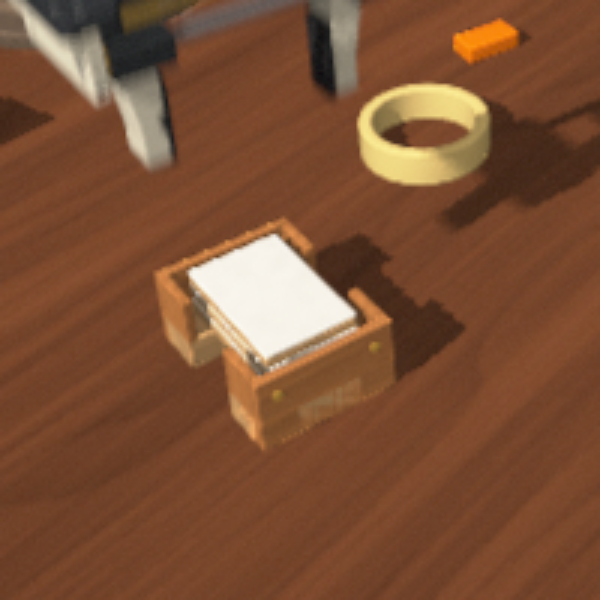

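The pile lies flat in the box around (272,298), centred with its top at 50 mm, and the gripper is clear. I'm handing it in.

```bash
python3 -c "
from plant import r
print(r.close_job())"
```

```text
the job is handed in; nothing more can be done
None
```

The three white panels went into the box tilted about 15° and now lie flat and centred as one pile; the arm is clear, the blue pile was never approached, and the job is handed in at about 10 s (no verdict was returned).

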